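# Set the dust extractor before sanding the lute bowl

## Task

Set the speed of the dust extractor before sanding: turn the pale wooden ball knob until the white pointer on its dial points at the middle of the green band, then let go. The black ball knob beside it dims the work lamp: leave it as it is set.

Things in the scene. Friction and masses are not known exactly. Their poses are not given: they have to be found in the camera images.
- extractor_ball (a point): Centre of the extractor's knob: a smooth pale wooden ball, 44 mm across, on a thin upright stem, 100 mm above the bench; 19 mm clear below the ball, then a black dial disc (100 mm across). Slippery: pinch it level with its centre (20 to 30 N is enough); the fingers slip off if they hold only its top part. Turns about the upright axis through it, stiffly (0.15 N m); stays where left.
- extractor_pointer (a point): Outer end of the white pointer line on the extractor's black dial disc, 50 mm from the turning axis, 59 mm above the bench; turns one to one with the ball, 2.4 rad between stops. It starts 0.9 to 1.3 rad short of the green band; turn it clockwise seen from above.
- extractor_mark (a point): Where the pointer's end should come: the middle of the green band on the extractor's white dial face, taken at the disc's rim, 50 mm from the turning axis, 59 mm above the bench; the band lies just outside the disc and spans about 20 degrees. Fixed to the grey control box (140 x 140 mm, 54 mm high), which is fixed to the bench.
- dimmer_pointer (a point): Outer end of the white pointer line of the lamp dimmer, an equal box and dial whose knob is a black ball: leave it alone. 50 mm from that knob's axis, 59 mm above the bench.
Mind the look-alikes: they are no part of the job. Leave any pink look-alike of the part that bears extractor_ball alone.

How it is judged:
At the end, for the whole second after the job is handed in: The extractor's pointer rests within 10 mm (about 11 degrees) of the middle of its green band (horizontal distance between extractor_pointer and extractor_mark below 0.01 m); the robot touches nothing.
It fails at once if the lamp dimmer's black knob is turned (its pointer's end moves more than 8 mm) (distance of dimmer_pointer from where it was at the start of the episode above 0.008 m).
It also fails if it takes over 32 s, if anything falls off the work surface, if the arm or the gripper's body presses on something with over 40 N, if the wrist force passes 120 N, or if a joint passes its speed limit or range.

## Robot

A 6-joint arm with a two-finger parallel gripper is mounted at the origin on the work surface. World frame = base frame: x ahead of the robot, y to its left, z up, the work surface at z = 0. Lengths are in m, angles in rad, forces in N, time in s.
With the tool pointing down it reaches from about 0.35 to 0.85 m from the base axis. Payload 8.1 kg.
Tool frame: the origin (TCP) lies at the very end of the fingers, on their centre line; the grasp point (between the pads) lies 19 mm behind it; z points along the fingers, y is the line along which they close (so a half turn about z gives the same grasp; the last joint's range is limited). The gripper opens to 93 mm and grips with 3 to 60 N. Pads are 15 mm wide; open, the fingers measure 128 mm over their backs; the gripper's body (75 mm by 188 mm) begins 65 mm behind the grasp point.
Start: joints at [-1.419, 0.13, 1.488, -0, 1.523, -0.085], TCP at [0.141, -0.583, 0.219] pointing down, gripper open.
Joint ranges: [-2.96, 2.96], [-0.89, 2.26], [0.02, 2.5], [-1.34, 4.48], [0, 2.73], [-2.66, 2.66]. Speed limits (rad/s): [2.39, 2.39, 2.79, 3.14, 3.14, 3.14].

## Interface

Orientations are given as a rotation vector (axis times angle).
In Python, from plant import read_state, eyes, workorder gives the robot as it stands. The module is installed in compiled form; this text tells all that it offers.
- The arm moves only by the tool play_rows, never from a script. Its argument "targets" is one flat list of numbers, 4 for each row, row after row: the shift along the tool's x, y, z in cm, then the turn about the tool's z in degrees. In form: [dx, dy, dz, roll, dx, dy, dz, roll, ...]. A call has 1 to 8 rows; each row is the pose to reach, as a shift and turn from the pose commanded when the call began, along the tool's axes at that moment; what a row does not reach only later rows make up. A row lasts 1/12 s, in which the tool goes at most 41.7 mm and 7.16 degrees, less where a joint would pass 70% of its speed; a pose out of reach is approached as far as the arm can. A call with a gripper value outside its range is refused whole. "grip" is the finger opening in cm, from 0 to 9.3, set as the call begins (left out, the last holds). The fingers move at their own pace and stop on an object; "grip_force" is the grip in N (left out, the last holds). Time passes only in rows, so rows that repeat a pose let the fingers close. It gives the time, the measured TCP pose, the force, the opening and the grip force at its end, in the units of the state.
- read_state(): the state, without advancing time (a new reading comes with each control period).
- eyes.read_camera(name): name is "scene" or "top"; returns a dict with "image" (384x512x3 uint8, red, green, blue), "vfov" (degrees; the focal length in pixels is half the picture's height over the tangent of half this angle, whatever the lens; pixels are square), "cx", "cy" (the principal point, pixels), "cam_to_world" (4x4, takes a point from camera to world coordinates). Camera axes: x right, y up, looking along -z (the intrinsics and any distortion apply to the point x, -y, -z); pixel columns grow to the right and rows downward; lengths in m; the calibration is good to about 2 mm. A picture is of the moment at which its call begins. There is no depth.
- workorder.close_job(): hands the job in; it is judged then, once.
The state is a dict: "t": time; "q": joint angles; "dq": joint speeds; "joint_torque": joint torques, N m; "tool_pos": TCP position; "orientation": TCP orientation; "force": force on the tool from outside, world axes, zero at the start; "wrist_torque": the same for the moment, N m; "opening": finger opening in m; "gripper_force": force on a finger pad.
Only numpy, scipy, OpenCV 4.12 (cv2) and the standard library are available. Lean on these libraries where they do the work, as an engineer would, in place of code of your own. Each camera call takes 0.05 s, during which the arm holds its last target. There are 200 camera calls.

## Working session

There is one attempt and no reset: what is moved stays moved. The work goes in short steps, Python scripts to look and compute and a tool call to move; the robot and the scene stay as the last step left them, time stands still between calls to the robot, and variables do not carry over. Pictures are saved under pics/ and viewed, at most 10 in all, crops included, and the job is handed in when it is done.

Besides the shell and the picture viewer there is one more tool, called after "Request:" by a JSON object that holds its "method" and its "body". play_rows: Moves the arm, as the interface text tells. Its arguments: {"type":"object","properties":{"targets":{"type":"array"},"grip":{"type":"number"},"grip_force":{"type":"number"}},"required":["targets"]}

```bash
mkdir -p pics
cat > h.py <<'E'
import numpy as np,cv2
from plant import read_state,eyes,workorder
def cam(n):
    c=eyes.read_camera(n); return c
def save(c,f,box=None,s=1):
    im=c["image"][:,:,::-1]
    if box: im=im[box[1]:box[3],box[0]:box[2]]
    cv2.imwrite(f,cv2.resize(im,None,fx=s,fy=s,interpolation=cv2.INTER_CUBIC))
def ray(c,u,v,z):
    f=192/np.tan(np.radians(c["vfov"]/2)); T=np.array(c["cam_to_world"])
    d=T[:3,:3]@np.array([(u-c["cx"])/f,-(v-c["cy"])/f,-1]); o=T[:3,3]
    return o+d*(z-o[2])/d[2]
def proj(c,p):
    f=192/np.tan(np.radians(c["vfov"]/2)); T=np.array(c["cam_to_world"])
    q=T[:3,:3].T@(np.array(p)-T[:3,3]); return c["cx"]+f*q[0]/-q[2],c["cy"]-f*q[1]/-q[2]
E
python3 - <<'E'
from h import *
for n in("top","scene"):
    c=cam(n);save(c,f"pics/{n}0.png",s=1.5);print({k:v for k,v in c.items() if k!="image"})
s=read_state();print(s)
E
```

```text
{'vfov': 49.601873310481864, 'cx': 253.33581144875225, 'cy': 194.00136391604943, 'cam_to_world': array([[-0.0088282 ,  0.99770976, -0.06706189,  0.35474455],
       [-0.99994182, -0.00839248,  0.00677612, -0.01204451],
       [ 0.00619779,  0.06711781,  0.99772581,  1.02534821],
       [ 0.        ,  0.        ,  0.        ,  1.        ]])}
{'vfov': 53.34830928931164, 'cx': 258.5785050886634, 'cy': 193.22743530713274, 'cam_to_world': array([[-0.32774657, -0.79245337,  0.5143927 ,  0.92893658],
       [ 0.94474421, -0.2785721 ,  0.17278877,  0.17551878],
       [ 0.00636841,  0.54260045,  0.83996678,  0.9545002 ],
       [ 0.        ,  0.        ,  0.        ,  1.        ]])}
{'t': 0.1, 'q': array([-1.41938074e+00,  1.31094157e-01,  1.48916897e+00,  2.70737156e-05,
        1.52300101e+00, -8.53851410e-02]), 'dq': array([-8.60120606e-04, -5.81931006e-04, -2.12460934e-03,  4.13446989e-05,
        5.79743412e-04, -5.29635453e-04]), 'joint_torque': array([ 1.81809087e-04, -5.61342216e+01, -4.93097806e+01,  7.68600265e-02,
        2.91713630e-02, -4.90046659e-05]), 'tool_pos': array([ 0.14071882, -0.58273627,  0.21768804]), 'orientation': array([-3.11793841e+00, -3.70897749e-01,  4.41904035e-05]), 'force': array([-0.10496376,  0.30373696,  0.10620756]), 'wrist_torque': array([ 0.00820217, -0.01015516, -0.02255213]), 'gripper_force': 0.0, 'opening': 0.09289740458658542}
```

View pics/top0.png

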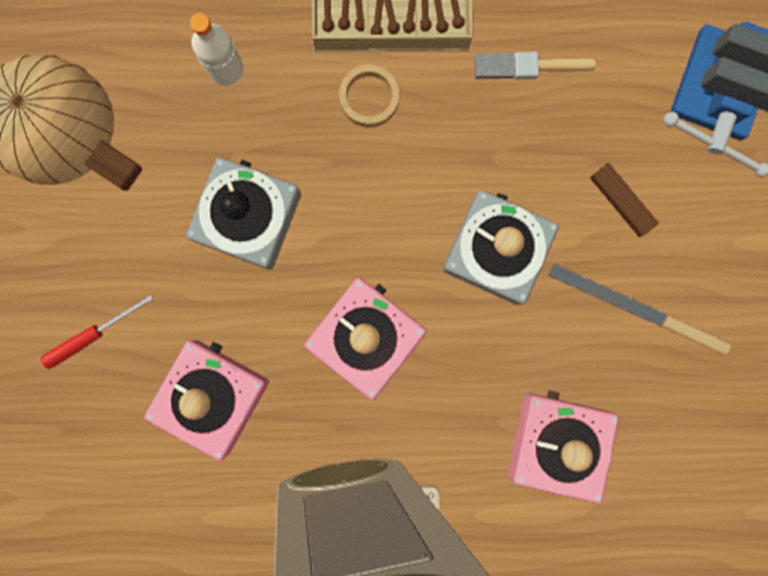

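View pics/scene0.png

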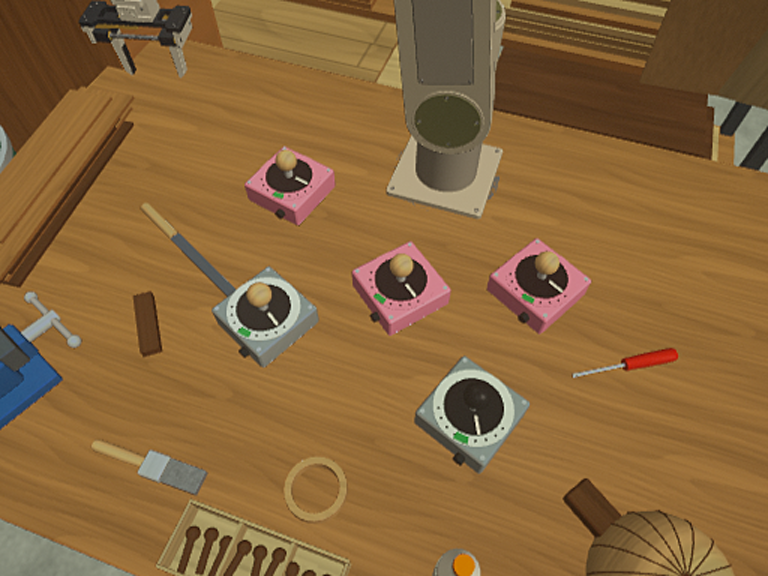

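Top camera, in raw pixels. Pale balls sit at (339,160) on the grey box, and at (243,225), (130,269) and (384,304) on pink boxes. The black ball is at (157,137), on the other grey box. I choose the grey box with the pale ball and check it in a crop.

Run:
```python
from h import *
c=cam("top");s=cam("scene")
a=cv2.resize(c["image"][120:210,290:380,::-1],(400,400),interpolation=cv2.INTER_CUBIC)
b=cv2.resize(s["image"][170:250,135:215,::-1],(400,400),interpolation=cv2.INTER_CUBIC)
cv2.imwrite("pics/crop1.png",np.hstack([a,b]))
for n,k,(x0,y0,x1,y1) in(("top",c,(290,120,380,210)),("scene",s,(135,170,215,250))):
    im=k["image"][y0:y1,x0:x1].astype(int);R,G,B=im[...,0],im[...,1],im[...,2]
    hsv=cv2.cvtColor(k["image"][y0:y1,x0:x1],cv2.COLOR_RGB2HSV)
    g=(G>R+40)&(G>B+30)
    v,u=np.nonzero(g); print(n,"green",u.mean()+x0,v.mean()+y0,ray(k,u.mean()+x0,v.mean()+y0,.055),len(u))
    d=((im.max(2)<60)).astype(np.uint8)
    nn,l,st,ce=cv2.connectedComponentsWithStats(d);print(st.tolist())
    i=1+np.argmax(st[1:,4]);h=cv2.convexHull(np.argwhere(l==i)[:,::-1].astype(np.int32))
    e=cv2.fitEllipse(h);print("disc",e[0][0]+x0,e[0][1]+y0,e[1],ray(k,e[0][0]+x0,e[0][1]+y0,.059))
```

```text
top green 338.36 139.42000000000002 [ 0.54762229 -0.22081756  0.055     ] 50
[[0, 0, 90, 90, 7240], [42, 10, 6, 3, 10], [25, 24, 41, 40, 850]]
disc 335.06474685668945 163.62418365478516 (39.529197692871094, 40.12256622314453) [ 0.48949    -0.21092219  0.059     ]
scene green 162.4736842105263 221.1578947368421 [ 0.54711659 -0.22257102  0.055     ] 38
[[0, 0, 80, 80, 5854], [23, 20, 36, 30, 519], [25, 61, 7, 7, 27]]
disc 175.24616241455078 204.56824111938477 (29.0556697845459, 35.940452575683594) [ 0.49091427 -0.21143996  0.059     ]
```

View pics/crop1.png

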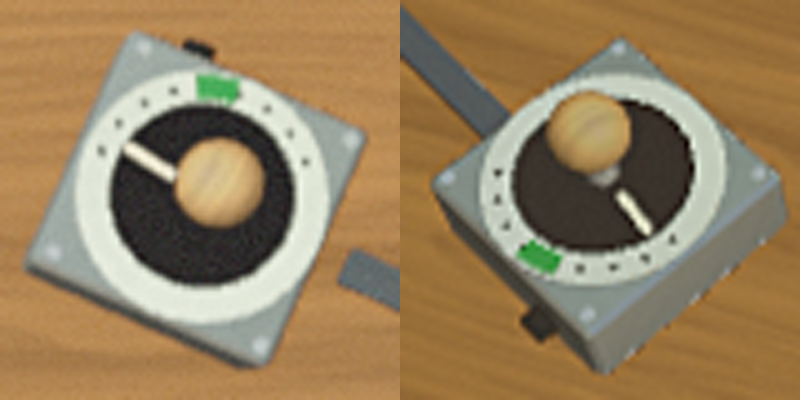

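The crop confirms it: grey box, white face, pale ball at crop (220,182), green band at (218,88) and pointer end at (125,145). Next I compute the turn and the shift.

```bash
cat >> h.py <<'E'
from scipy.spatial.transform import Rotation as Ro
def shift(p):
    s=read_state();R=Ro.from_rotvec(s["orientation"]).as_matrix();return R.T@(np.array(p)-s["tool_pos"])*100
E
python3 - <<'E'
from h import *
c=cam("top");s=cam("scene")
print("ball",ray(c,290+220/4.444,120+182/4.444,.1),ray(s,135+118-80+ (589-400)/5-38,170+134/5,.1),ray(s,135+189/5,170+134/5,.1))
C=np.array([.490,-.211])
p1=ray(c,290+125/4.444,120+145/4.444,.059);p2=ray(s,135+247/5,170+231/5,.059);print(p1,p2)
an=lambda p:np.degrees(np.arctan2(*(np.array(p)[:2]-C)[::-1]))
print(an(p1),an(p2),an([.5476,-.2208]),an([.5471,-.2226]))
print(shift([.490,-.211,.2]),shift([.490,-.211,.081]))
E
```

```text
ball [ 0.48973574 -0.21260686  0.1       ] [ 0.49140041 -0.21033681  0.1       ] [ 0.49140041 -0.21033681  0.1       ]
[ 0.51581898 -0.17166225  0.059     ] [ 0.51578817 -0.17231586  0.059     ]
56.721469088572725 56.311222620746925 -9.655779366537212 -11.4834970779558
[ 42.6779976  -27.97262476   1.84673382] [ 42.67698092 -27.96454488  13.74673103]
```

Request:
{"method": "play_rows", "body": {"targets": [42.7,-28,0,-35,42.7,-28,0,-35,42.7,-28,0,-35,42.7,-28,0,-35,42.7,-28,0,-35,42.7,-28,0,-35,42.7,-28,0,-35,42.7,-28,0,-35], "grip": 9.3}}

```text
t: 0.97
tool_pos: [0.3698, -0.3385, 0.2188]
orientation: [2.863, 1.291, 0.0]
force: [-0.1, 0.5, 0.1]
opening: 0.0927
gripper_force: 0.0
```

Run:
```python
from h import *
print(shift([.4905,-.2115,.2]),read_state()["q"])
```

```text
[17.50894885  0.63699127  1.88284625] [-8.43532911e-01 -1.39708421e-01  1.75710108e+00  4.41954606e-07
  1.52364177e+00 -1.20162458e-01]
```

Request:
{"method": "play_rows", "body": {"targets": [17,0.5,0,0,17,0.5,0,0,17,0.5,0,0,17,0.5,0,0,17,0.5,0,0,17,0.5,0,0,17,0.5,0,0]}}

```text
t: 1.55
tool_pos: [0.4849, -0.216, 0.2185]
orientation: [-2.863, -1.294, 0.001]
force: [-0.4, -0.4, -0.5]
opening: 0.0934
gripper_force: 0.0
```

Run:
```python
from h import *
print(shift([.4905,-.2115,.081]),read_state()["q"])
```

```text
[ 0.7146      0.12680343 13.74493327] [-5.15197115e-01 -5.63767407e-02  1.67994024e+00 -5.98546948e-04
  1.51851825e+00  2.06643083e-01]
```

Request:
{"method": "play_rows", "body": {"targets": [0.5,0.1,3,0,0.5,0.1,6,0,0.5,0.1,7,0,0.5,0.1,7,0,0.5,0.1,7,0]}}

```text
t: 1.97
tool_pos: [0.4882, -0.2138, 0.1488]
orientation: [-2.864, -1.289, 0.001]
force: [0.2, -0.1, 0.3]
opening: 0.0927
gripper_force: 0.0
```

Run:
```python
from h import *
print(shift([.4905,-.2115,.081]),read_state()["dq"])
c=cam("scene");save(c,"pics/s2.png",(110,90,260,260),3.5)
```

```text
[0.32808668 0.02304444 6.78272587] [ 0.00837528 -0.02062865 -0.03810507  0.00310689  0.00222122  0.00110647]
```

View pics/s2.png

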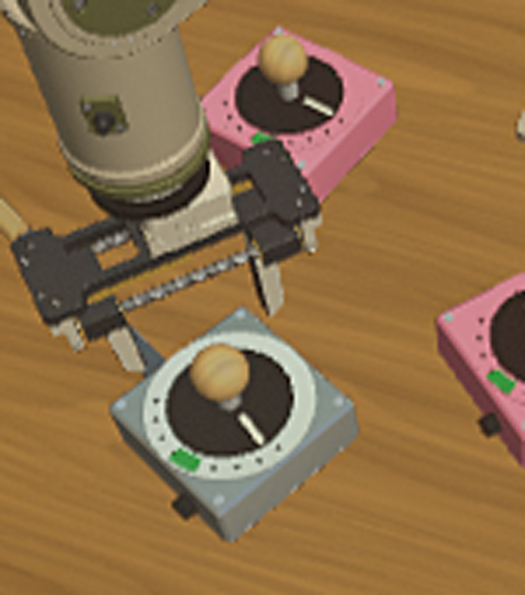

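The open fingers hover above the ball at (220,373) and straddle it. I go down and close.

Request:
{"method": "play_rows", "body": {"targets": [0.3,0,3,0,0.3,0,5,0,0.3,0,6.8,0,0.3,0,6.8,0,0.3,0,6.8,0,0.3,0,6.8,0]}}

```text
t: 2.52
tool_pos: [0.4925, -0.2117, 0.0831]
orientation: [2.861, 1.291, 0.003]
force: [-0.1, 0.1, -0.1]
opening: 0.0932
gripper_force: 0.0
```

Run:
```python
from h import *
print(shift([.4905,-.2115,.081]),read_state()["q"])
```

```text
[-0.11565971 -0.15902982  0.21076807] [-5.01615188e-01  6.35313806e-02  1.81412623e+00 -3.63405088e-05
  1.26076597e+00  2.21838248e-01]
```

Request:
{"method": "play_rows", "body": {"targets": [-0.1,-0.1,0.2,0,-0.1,-0.1,0.2,0,-0.1,-0.1,0.2,0,-0.1,-0.1,0.2,0,-0.1,-0.1,0.2,0,-0.1,-0.1,0.2,0], "grip": 3, "grip_force": 25}}

```text
t: 3.02
tool_pos: [0.4898, -0.2108, 0.0788]
orientation: [2.864, 1.292, 0.0]
force: [-0.3, -0.4, 0.1]
opening: 0.0575
gripper_force: 0.0
```

Request:
{"method": "play_rows", "body": {"targets": [0,0,0,0,0,0,0,0,0,0,0,0,0,0,0,0]}}

```text
t: 3.35
tool_pos: [0.4896, -0.2107, 0.0786]
orientation: [-2.863, -1.292, 0.0]
force: [-1.4, 1.0, 0.7]
opening: 0.0434
gripper_force: 25.0
```

Request:
{"method": "play_rows", "body": {"targets": [0,0,0,6,0,0,0,12,0,0,0,18,0,0,0,24,0,0,0,30,0,0,0,36,0,0,0,40,0,0,0,40]}}

```text
t: 4.02
tool_pos: [0.4895, -0.2105, 0.0786]
orientation: [-3.133, -0.229, 0.001]
force: [-2.7, 1.8, 2.3]
opening: 0.0433
gripper_force: 25.0
```

Run:
```python
from h import *
c=cam("scene");s=cam("top")
a=cv2.resize(c["image"][170:250,135:215,::-1],(400,400),interpolation=cv2.INTER_CUBIC)
b=cv2.resize(s["image"][120:210,290:380,::-1],(400,400),interpolation=cv2.INTER_CUBIC)
cv2.imwrite("pics/c3.png",np.hstack([b,a]))
```

```text
(no output)
```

View pics/c3.png

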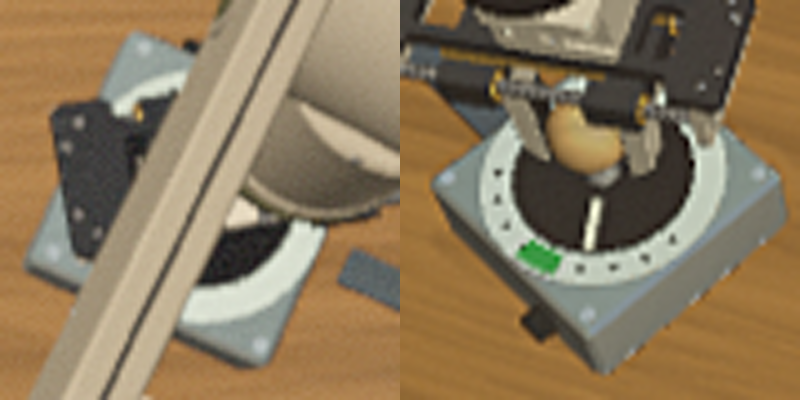

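The pointer's outer end is now at right-crop (589,247), and the green band is at (540,257).

Run:
```python
from h import *
c=cam("scene");C=ray(c,175.25,204.57,.059)
an=lambda p:np.degrees(np.arctan2(*(np.array(p)-C)[:2][::-1]))
print(an(ray(c,135+189/5,170+247/5,.059)),an(ray(c,162.47,221.16,.055)),an(ray(c,135+247/5,170+231/5,.059)))
```

```text
17.81013493572948 -11.21955634935665 57.546553326062735
```

Request:
{"method": "play_rows", "body": {"targets": [0,0,0,6,0,0,0,12,0,0,0,18,0,0,0,24,0,0,0,28,0,0,0,28,0,0,0,28]}}

```text
t: 4.75
tool_pos: [0.4896, -0.2104, 0.0786]
orientation: [-3.097, 0.524, 0.001]
force: [-2.6, 4.2, 3.6]
opening: 0.0427
gripper_force: 25.0
```

Run:
```python
from h import *
c=cam("scene");save(c,"pics/c4.png",(135,170,215,250),5)
```

```text
(no output)
```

View pics/c4.png

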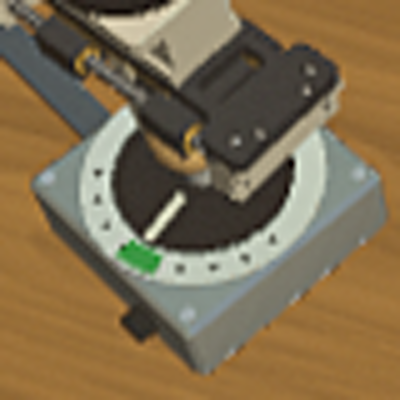

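The pointer end at (150,238) lines up with the green band centre at (140,257). I release and lift.

Request:
{"method": "play_rows", "body": {"targets": [0,0,0,0,0,0,0,0,0,0,0,0,0,0,0,0,0,0,0,0,0,0,0,0,0,0,0,0,0,0,0,0], "grip": 9.3}}

```text
t: 5.47
tool_pos: [0.4898, -0.2108, 0.0787]
orientation: [3.096, -0.53, 0.0]
force: [-0.2, -0.1, -0.0]
opening: 0.0905
gripper_force: 0.0
```

Request:
{"method": "play_rows", "body": {"targets": [0,0,-3,0,0,0,-6,0,0,0,-9,0,0,0,-12,0,0,0,-14,0,0,0,-14,0,0,0,-14,0,0,0,-14,0]}}

```text
t: 6.13
tool_pos: [0.4894, -0.2106, 0.2176]
orientation: [-3.096, 0.53, 0.002]
force: [0.1, 0.7, -0.8]
opening: 0.093
gripper_force: 0.0
```

Run:
```python
from h import *
c=cam("scene");save(c,"pics/c5.png",(135,170,215,250),5)
C=ray(c,175.25,204.57,.059)
an=lambda p:np.degrees(np.arctan2(*(np.array(p)-C)[:2][::-1]))
print(an(ray(c,135+149/5,170+239/5,.059)),an(ray(c,162.47,221.16,.055)))
```

```text
-9.93313021021049 -11.21955634935665
```

View pics/c5.png

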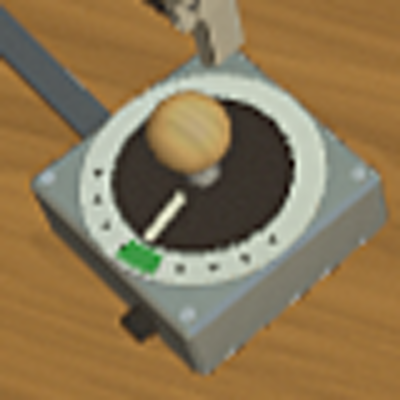

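The pointer end at (149,239) points at the band centre at (140,257), within about 1–2°. The gripper is clear.

```bash
python3 -c "
from plant import workorder;print(workorder.close_job())"
```

```text
the job is handed in; nothing more can be done
None
```

I turned the extractor knob until its pointer sat within about 1–2° of the middle of the green band, let go and lifted clear; the dimmer was not touched, and the job is handed in.

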